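# Put the mint quilting templates back in their shadow-cut trays

### The arm

A 7-joint arm with a two-finger parallel gripper is mounted at the origin on the work surface. World frame = base frame: x ahead of the robot, y to its left, z up, the work surface at z = 0. Lengths are in mm, angles in rad, forces in N, time in s.
With the tool pointing down it reaches from about 400 to 850 mm from the base axis. Payload 10.4 kg.
Tool frame: the origin (TCP) lies at the very end of the fingers, on their centre line; the grasp point (between the pads) lies 19 mm behind it; z points along the fingers, y is the line along which they close (so a half turn about z gives the same grasp; the last joint's range is limited). The gripper opens to 87 mm and grips with 3 to 60 N. Pads are 19 mm wide; open, the fingers measure 117 mm over their backs; the gripper's body (75 mm by 190 mm) begins 51 mm behind the grasp point.
Start: joints at [-1.271, 0.332, -0.065, 1.46, 0.022, 1.35, -0.088], TCP at [198.252, 592.746, 222.576] pointing down, gripper open.
Joint ranges: [-2.6, 2.6], [-0.5, 2.12], [-1.47, 1.34], [0.16, 2.42], [-1.27, 4.41], [0.06, 2.06], [-2.6, 2.6]. Speed limits (rad/s): [2.22, 2.22, 2.79, 2.79, 3.14, 3.14, 3.14].

### API

Orientations are given as a 3x3 rotation matrix whose columns are the frame's x, y, z axes.
In Python, from cell import * gives the robot as it stands.
- The arm moves only by the shell command python3 -m jog 'ROWS'. ROWS is a JSON object of lists of equal length, an entry for each row: "travel": the shift along the tool's x, y, z in units of 30 mm (1.0 is 30 mm), a list of three; "yaw": the turn about the tool's z in units of 6 degrees (1.0 is 6 degrees); "claw": the opening, from 0 (shut) to 1 (fully open). In form: {"travel": [[tx, ty, tz], ...], "yaw": [yaw, ...], "claw": [claw, ...]}. A call has 1 to 12 rows; each row shifts and turns the commanded pose from where the row before left it, along the tool's axes as they then stand; what a row does not reach is not made up. A row lasts 1/12 s, in which the tool goes at most 41.7 mm and 7.16 degrees, less where a joint would pass 70% of its speed; a pose out of reach is approached as far as the arm can. A call is refused whole if a number of a shift passes 1 or a number of a turn 1, either way. A call with a gripper value outside its range is refused whole. The fingers move at their own pace and stop on an object; the grip force is fixed at half the most. Time passes only in rows, so rows that do not move let the fingers close. It gives the time, the measured TCP pose, the force, the opening and the grip force at its end, in the units of the state.
- observe(): the state, without advancing time (a new reading comes with each control period).
- get_image(name): name is "side" or "top" or "wrist"; returns the picture (480x640x3 uint8, red, green, blue); there is no depth.
- camera_params(name): a dict with "fovy" (degrees; the focal length in pixels is half the picture's height over the tangent of half this angle, whatever the lens; pixels are square), "cx", "cy" (the principal point, pixels), "view" (4x4, takes a point from world to camera coordinates); the wrist camera has in their place "hand_eye" (4x4, takes a point from camera to tool coordinates, whose origin is the TCP and whose axes are the flange's). Camera axes: x right, y down, z forward; pixel columns grow to the right and rows downward; lengths in mm; the calibration is good to about 2 mm. A picture is of the moment at which its call begins: read the wrist's pose just before it. camera_params takes no time and is no camera call.
- sign_off(): hands the job in; it is judged then, once.
The state is a dict: "time_s": time; "joints": joint angles; "joint_velocities": joint speeds; "tau": joint torques, N m; "position": TCP position; "orientation": TCP orientation; "wrist_force": force on the tool from outside, world axes, zero at the start; "moment": the same for the moment, N m; "opening": finger opening in mm; "gripper_force": force on a finger pad.
Only numpy, scipy, OpenCV 4.12 (cv2) and the standard library are available. Lean on these libraries where they do the work, as an engineer would, in place of code of your own. Each camera call takes 0.05 s, during which the arm holds its last target. There are 200 camera calls.

### The job

Tidy away the quilting templates that have mint-green handles: lay each of the four in the foam tray whose cut-out matches its outline, flat down on the red floor, handle up, and let go. Leave the two lilac-handled templates where they lie.

Things in the scene. Friction and masses are not known exactly. Their poses are not given: they have to be found in the camera images.
- template_strip: Loose quilting template, 30 to 70 g: off-white plate 5 mm thick, a long narrow strip 124 x 22 mm. A mint-green bar handle, 36 mm long (along x) and 16 mm thick (along y), stands upright at its centre, its top 42 mm above the underside. Origin: centre of the underside; z up. x along the length. Pinch the handle across its thickness.
- template_rectangle: Loose quilting template, 30 to 70 g: off-white plate 5 mm thick, a rectangle 92 x 44 mm. A mint-green bar handle, 36 mm long (along x) and 16 mm thick (along y), stands upright at its centre, its top 42 mm above the underside. Origin: centre of the underside; z up. x along the length. Pinch the handle across its thickness.
- template_hexagon: Loose quilting template, 30 to 70 g: off-white plate 5 mm thick, a regular hexagon 72 mm across flats, 83 mm across corners. A mint-green bar handle, 36 mm long (along x) and 16 mm thick (along y), stands upright at its centre, its top 42 mm above the underside. Origin: centre of the underside; z up. x points to a corner; repeats every 60 degrees. Pinch the handle across its thickness.
- template_triangle: Loose quilting template, 30 to 70 g: off-white plate 5 mm thick, an equilateral triangle of 92 mm side (corners 53 mm from the origin). A mint-green bar handle, 36 mm long (along x) and 16 mm thick (along y), stands upright at its centre, its top 42 mm above the underside. Origin: centre of the underside; z up. x points to a corner; repeats every 120 degrees. Pinch the handle across its thickness.
- tray_strip: Fixed two-tone foam tray: charcoal top 14 mm high, one long narrow cavity, upright walls, cut down to the red floor at 4 mm height. Cavity 140 x 38 mm. 8 mm of play on every side of the template. Origin: under the middle of the cavity at table height; z up. x along the length. Only the strip templates can lie flat in it.
- tray_rectangle: Fixed two-tone foam tray: charcoal top 14 mm high, one rectangular cavity, upright walls, cut down to the red floor at 4 mm height. Cavity 108 x 60 mm. 8 mm of play on every side of the template. Origin: under the middle of the cavity at table height; z up. x along the length. Only the rectangle templates can lie flat in it.
- tray_hexagon: Fixed two-tone foam tray: charcoal top 14 mm high, one hexagonal cavity, upright walls, cut down to the red floor at 4 mm height. Cavity 88 mm across flats, 102 mm across corners. 8 mm of play on every side of the template. Origin: under the middle of the cavity at table height; z up. x points to a corner; repeats every 60 degrees. Only the hexagon templates can lie flat in it.
- tray_triangle: Fixed two-tone foam tray: charcoal top 14 mm high, one triangular cavity, upright walls, cut down to the red floor at 4 mm height. Cavity 120 mm side (corners 69 mm from the origin). 8 mm of play on every side of the template. Origin: under the middle of the cavity at table height; z up. x points to a corner; repeats every 120 degrees. Only the triangle templates can lie flat in it.
- lilac_hexagon: Loose quilting template, 30 to 70 g: off-white plate 5 mm thick, a regular hexagon 72 mm across flats, 83 mm across corners. A lilac (light purple) bar handle, 36 mm long (along x) and 16 mm thick (along y), stands upright at its centre, its top 42 mm above the underside. Origin: centre of the underside; z up. x points to a corner; repeats every 60 degrees. Of another set: not to be moved.
- lilac_rectangle: Loose quilting template, 30 to 70 g: off-white plate 5 mm thick, a rectangle 92 x 44 mm. A lilac (light purple) bar handle, 36 mm long (along x) and 16 mm thick (along y), stands upright at its centre, its top 42 mm above the underside. Origin: centre of the underside; z up. x along the length. Of another set: not to be moved.
Mind the look-alikes: they are no part of the job. What is shaped like the template_rectangle but pink is not meant.

How it is judged (in metres and radians):
At the end, for the whole second after the job is handed in: Each mint-handled template lies flat on the red floor of its own outline's tray (origins within 18 mm in plan, underside under 6.5 mm high, tilt under 0.08 rad), released and at rest; no lilac-handled template was moved over 20 mm or tipped (horizontal distance between template_strip and tray_strip below 0.018 m and z of template_strip in the frame of tray_strip below 0.0065 m and angle between each of template_strip, template_rectangle, template_hexagon, template_triangle's own z axis and vertical below 0.08 rad and linear speed of each of template_strip, template_rectangle, template_hexagon, template_triangle below 0.02 m/s and angular speed of each of template_strip, template_rectangle, template_hexagon, template_triangle below 0.2 rad/s and horizontal distance between template_rectangle and tray_rectangle below 0.018 m and z of template_rectangle in the frame of tray_rectangle below 0.0065 m and horizontal distance between template_hexagon and tray_hexagon below 0.018 m and z of template_hexagon in the frame of tray_hexagon below 0.0065 m and horizontal distance between template_triangle and tray_triangle below 0.018 m and z of template_triangle in the frame of tray_triangle below 0.0065 m); the robot touches nothing.
It fails at once if the lilac-handled hexagon template is moved more than 20 mm or tipped (distance of lilac_hexagon from where it was at the start of the episode above 0.02 m or angle between lilac_hexagon's own z axis and vertical above 0.4 rad).
It fails at once if the lilac-handled rectangle template is moved more than 20 mm or tipped (distance of lilac_rectangle from where it was at the start of the episode above 0.02 m or angle between lilac_rectangle's own z axis and vertical above 0.4 rad).
It also fails if it takes over 102 s, if anything falls off the work surface, if the arm or the gripper's body presses on something with over 40 N, if the wrist force passes 120 N, or if a joint passes its speed limit or range.

## Working session

There is one attempt and no reset: what is moved stays moved. The work goes in short steps, Python scripts to look and compute and a shell command to move; the robot and the scene stay as the last step left them, time stands still between calls to the robot, and variables do not carry over. Pictures are saved under pics/ and viewed, at most 14 in all, crops included, and the job is handed in when it is done.

```bash
mkdir -p pics; ls; python3 - <<'E'
from cell import *
import cv2,numpy as np
np.set_printoptions(precision=4,suppress=True)
s=observe();print(s['time_s'],s['position'],s['orientation'],s['opening'])
for n in("top","side"):
    cv2.imwrite(f"pics/{n}0.png",get_image(n)[:,:,::-1]);print(n,camera_params(n))
print(camera_params("wrist"))
E
```

```text
pics
0.0 [198.1601 592.3263 221.7367] [[-0.9483  0.3172 -0.0004]
 [ 0.3172  0.9483 -0.0014]
 [-0.0001 -0.0015 -1.    ]] 87.16692991266152
top {'fovy': 54.67322243809747, 'cx': 318.1688515924712, 'cy': 244.36135319184015, 'view': array([[  -0.0029,   -1.    ,   -0.0033,   -3.7411],
       [  -0.9943,    0.0032,   -0.107 ,  443.9555],
       [   0.107 ,    0.003 ,   -0.9943, 1135.6839],
       [   0.    ,    0.    ,    0.    ,    1.    ]])}
side {'fovy': 44.306978900376386, 'cx': 318.5705437925326, 'cy': 250.5190649022666, 'view': array([[   0.7419,   -0.6704,   -0.0077, -313.6544],
       [  -0.4536,   -0.4934,   -0.7422,  218.3364],
       [   0.4938,    0.5541,   -0.6702, 1423.2928],
       [   0.    ,    0.    ,    0.    ,    1.    ]])}
{'fovy': 64.87095549624185, 'cx': 316.1266558899623, 'cy': 243.47458513612867, 'hand_eye': array([[   0.0004,   -0.9615,   -0.2748,   75.2674],
       [   1.    ,    0.0002,    0.0008,    0.8077],
       [  -0.0007,   -0.2748,    0.9615, -161.9263],
       [   0.    ,    0.    ,    0.    ,    1.    ]])}
```

View pics/top0.png

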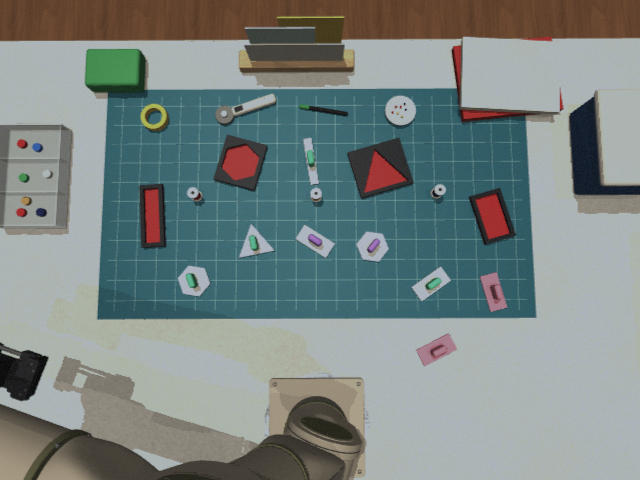

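View pics/side0.png

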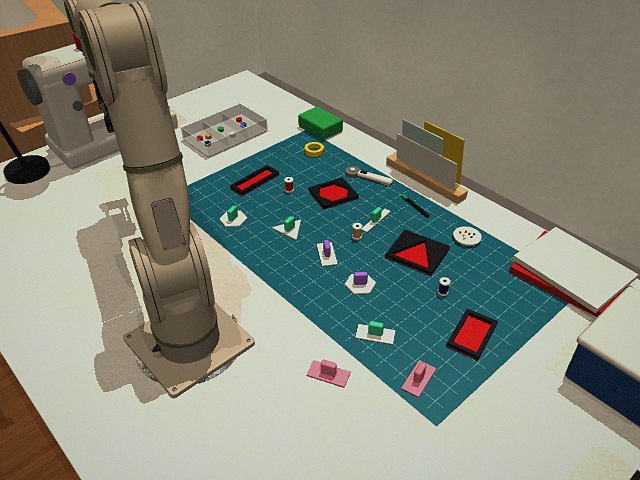

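The top view shows everything: trays at (152,216) strip, (241,163) hexagon, (380,170) triangle, (492,216) rectangle. The mint handles are at (311,158) strip, (254,243) triangle, (192,281) hexagon and (433,284) rectangle. Lilac ones are at (316,241) and (374,246), and the pink ones are look-alikes. I'll fit the poses by silhouette.

```bash
cat > h.py <<'E'
import numpy as np,cv2
from scipy.optimize import minimize
from scipy.spatial import ConvexHull
from cell import *
def ngon(n,r): a=np.arange(n)*2*np.pi/n; return np.c_[r*np.cos(a),r*np.sin(a)]
def rect(a,b): return np.array([[a,b],[-a,b],[-a,-b],[a,-b]])/2.
T=dict(strip=rect(124,22),rectangle=rect(92,44),hexagon=ngon(6,41.57),triangle=ngon(3,53.1))
C=dict(strip=rect(140,38),rectangle=rect(108,60),hexagon=ngon(6,50.8),triangle=ngon(3,69.3))
SYM=dict(strip=180,rectangle=180,hexagon=60,triangle=120)
S=8
def proj(P,cam):
    V=cam['view'];f=240/np.tan(np.radians(cam['fovy']/2))
    c=P@V[:3,:3].T+V[:3,3]
    return np.c_[f*c[:,0]/c[:,2]+cam['cx'],f*c[:,1]/c[:,2]+cam['cy']]
def back(uv,z,cam):
    V=cam['view'];f=240/np.tan(np.radians(cam['fovy']/2))
    d=V[:3,:3].T@np.array([(uv[0]-cam['cx'])/f,(uv[1]-cam['cy'])/f,1]);o=-V[:3,:3].T@V[:3,3]
    return (o+d*(z-o[2])/d[2])
def put(poly,p,z):
    c,s=np.cos(p[2]),np.sin(p[2]); q=poly@np.array([[c,s],[-s,c]])+p[:2]
    return np.c_[q,np.full(len(q),z)]
def ras(uv,o,n):
    m=np.zeros((n*S,n*S),np.uint8); uv=cv2.convexHull(uv.astype(np.float32))[:,0]
    cv2.fillPoly(m,[np.round(((uv-o+.5)*S-.5)*16).astype(np.int32)],1,shift=4); return m>0
def iou(a,b): return (a&b).sum()/max(1,(a|b).sum())
def masks(img,o,n):
    h=cv2.cvtColor(cv2.resize(img[o[1]:o[1]+n,o[0]:o[0]+n],None,fx=S,fy=S,interpolation=cv2.INTER_CUBIC),cv2.COLOR_RGB2HSV).astype(int)
    H,s,v=h[...,0],h[...,1],h[...,2]
    return dict(red=((H<8)|(H>172))&(s>150)&(v>90),white=(s<70)&(v>120),green=(H>55)&(H<84)&(s>80)&(v>70)&~((H>82)))
def fit(img,cam,kind,uv,tray,z0=0,n=70,hand='green'):
    o=(np.array(uv)-n//2).astype(int); M=masks(img,o,n)
    p0=back(uv,4 if tray else 42,cam)[:2]
    def cost(p):
        if tray: return 1-iou(ras(proj(put(C[kind],p,4),cam),o,n)&ras(proj(put(C[kind],p,14),cam),o,n),M['red'])
        pl=ras(proj(np.r_[put(T[kind],p,z0),put(T[kind],p,z0+5)],cam),o,n)
        ha=ras(proj(np.r_[put(rect(36,16),p,z0+5),put(rect(36,16),p,z0+42)],cam),o,n)
        return 2-iou(pl&~ha,M['white'])-iou(ha,M['green'])
    best=None; per=SYM[kind] if tray else 360
    c=[(cost(np.r_[p0,np.radians(a)]),a) for a in np.arange(0,per,10)]
    for _,a in sorted(c)[:3]:
        x0=np.r_[p0,np.radians(a)]
        r=minimize(cost,x0,method='Nelder-Mead',options=dict(initial_simplex=x0+np.array([[0,0,0],[6,0,0],[0,6,0],[0,0,.15]]),xatol=.02,fatol=1e-4))
        if best is None or r.fun<best.fun:best=r
    return best.x[0],best.x[1],np.degrees(best.x[2]),best.fun
def go(x,y,z,handle=None):
    """yaw first (tool x kept along handle direction mod 180), then shift, in units"""
    s=observe();R=s['orientation'];p=s['position']
    t=np.degrees(np.arctan2(R[1,0],R[0,0])); d=0
    if handle is not None: d=(handle-t+90)%180-90
    a=np.radians(t+d); w=np.array([x,y,z])-p
    l=np.array([w@[np.cos(a),np.sin(a),0],w@[np.sin(a),-np.cos(a),0],-w[2]])
    print('t',round(s['time_s'],2),'pos',p.round(1),'yaw',round(t,1),'| turn units',round(-d/6,2),'shift units after turn',(l/30).round(2),'j7',round(s['joints'][6],2))
E
python3 - <<'E'
from h import *
im=cv2.imread('pics/top0.png')[:,:,::-1];cam=camera_params('top')
for k,uv in dict(strip=(152,216),hexagon=(241,163),triangle=(380,175),rectangle=(492,216)).items(): print('tray',k,np.round(fit(im,cam,k,uv,1),2))
for k,uv in dict(strip=(311,158),triangle=(254,243),hexagon=(192,281),rectangle=(433,284)).items(): print(k,np.round(fit(im,cam,k,uv,0),2))
E
```

```text
tray strip [5.2189e+02 4.1917e+02 1.8420e+02 3.0000e-02]
tray hexagon [6.6052e+02 1.9570e+02 4.4400e+01 4.0000e-02]
tray triangle [ 6.2801e+02 -1.6972e+02  1.5920e+01  4.0000e-02]
tray rectangle [ 5.1707e+02 -4.4749e+02  1.5930e+01  2.0000e-02]
strip [6.6508e+02 1.4500e+01 8.6900e+00 6.3000e-01]
triangle [4.4920e+02 1.5689e+02 1.1240e+01 4.2000e-01]
hexagon [355.81 309.95  20.35   0.52]
rectangle [ 346.72 -288.58  124.75    0.5 ]
```

```bash
python3 - <<'E'
from h import *
im=cv2.imread('pics/top0.png')[:,:,::-1];cam=camera_params('top')
D=dict(strip=((311,158),(665.1,14.5,8.7)),triangle=((254,243),(449.2,156.9,11.2)),hexagon=((192,281),(355.8,310,20.4)),rectangle=((433,284),(346.7,-288.6,124.8)))
rows=[]
for k,(uv,p) in D.items():
    n=40 if k!='strip' else 56
    n=56;o=np.array(uv)-28;M=masks(im,o,n);g=np.argwhere(M['green']);print(k,[int(M[q].sum()/64) for q in M])
    c=cv2.resize(im[o[1]:o[1]+n,o[0]:o[0]+n],None,fx=S,fy=S,interpolation=cv2.INTER_CUBIC).copy();e=c.copy()
    e[M['white']]=255;e[M['green']]=(0,255,0);e[~M['white']&~M['green']]=0
    P=(p[0],p[1],np.radians(p[2]))
    for poly,z in((T[k],5),(rect(36,16),42),(rect(36,16),5)):
        for q in(c,):cv2.polylines(q,[np.int32(((proj(put(poly,P,z),cam)-o+.5)*S))],True,(255,0,0),1)
    rows.append(np.vstack([c,e]))
cv2.imwrite('pics/ov.png',cv2.resize(np.hstack(rows),(800,400))[:,:,::-1])
E
```

```text
strip [0, 332, 81]
triangle [0, 488, 89]
hexagon [0, 609, 90]
rectangle [0, 552, 97]
```

View pics/ov.png

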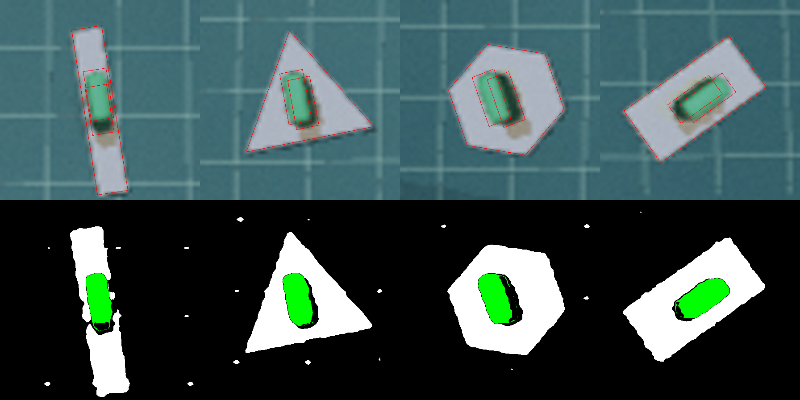

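The plate and handle outlines overlay the picture well. Hexagon first.

```bash
python3 -c "
from h import *
go(355.8,310,100,20.35)"
```

```text
t 0.1 pos [198.2 592.4 221.9] yaw 161.5 | turn units -6.47 shift units after turn [ -1.65 -10.65   4.06] j7 -0.09
```

```bash
python3 -m jog '{"travel":[[0,0,0.4],[0,0,0.4],[0,0,0.4],[0,0,0.4],[0,0,0.4],[0,0,0.4],[0,0,0.4],[-0.15,-0.97,0.1],[-0.15,-0.97,0.1],[-0.15,-0.97,0.1],[-0.15,-0.97,0.1],[-0.15,-0.97,0.1]],"yaw":[-0.924,-0.924,-0.924,-0.924,-0.924,-0.924,-0.924,0,0,0,0,0],"claw":[0.6,0.6,0.6,0.6,0.6,0.6,0.6,0.6,0.6,0.6,0.6,0.6]}'; python3 -c "
from h import *
go(355.8,310,60,20.35)"
```

```text
time_s: 1.1
position: [270.3, 462.6, 123.0]
orientation: [[-0.938, -0.347, -0.0], [-0.347, 0.938, -0.0], [0.0, -0.0, -1.0]]
wrist_force: [1.2, 0.4, 0.5]
opening: 52.2
gripper_force: 0.0
t 1.1 pos [270.3 462.6 123. ] yaw -159.7 | turn units -0.01 shift units after turn [-0.9  -5.76  2.1 ] j7 0.77
```

```bash
python3 -m jog '{"travel":[[-0.15,-0.96,0.35],[-0.15,-0.96,0.35],[-0.15,-0.96,0.35],[-0.15,-0.96,0.35],[-0.15,-0.96,0.35],[-0.15,-0.96,0.35],[0,0,0],[0,0,0],[0,0,0]],"yaw":[0,0,0,0,0,0,0,0,0],"claw":[0.6,0.6,0.6,0.6,0.6,0.6,0.6,0.6,0.6]}'; python3 -c "
from h import *
go(355.8,310,16,20.35)
cv2.imwrite('pics/w1.png',get_image('wrist')[:,:,::-1])"
```

```text
time_s: 1.85
position: [355.0, 311.9, 60.6]
orientation: [[-0.938, -0.347, -0.0], [-0.347, 0.938, 0.0], [-0.0, 0.0, -1.0]]
wrist_force: [-0.4, 0.5, -0.7]
opening: 52.4
gripper_force: 0.0
t 1.85 pos [355.  311.9  60.6] yaw -159.7 | turn units -0.01 shift units after turn [-0.   -0.07  1.49] j7 1.11
```

View pics/w1.png

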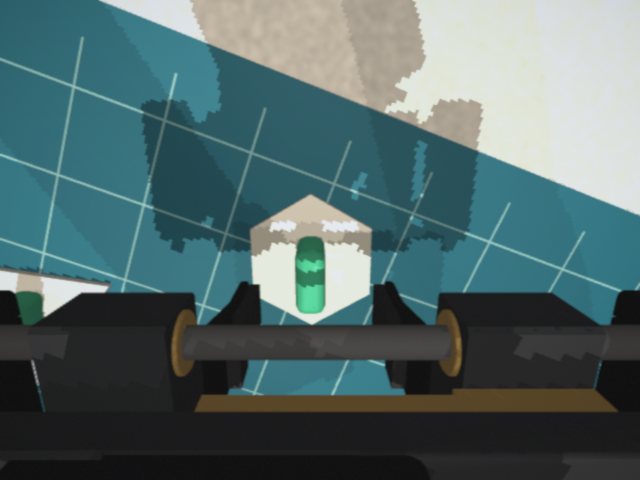

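The wrist view shows the hexagon's mint handle at (311,275), centred between the fingers and parallel to the pads. Descend, grip, lift.

```bash
python3 -m jog '{"travel":[[0,-0.07,0.5],[0,0,0.5],[0,0,0.49],[0,0,0],[0,0,0],[0,0,0],[0,0,0],[0,0,0],[0,0,0],[0,0,-0.4],[0,0,-0.8],[0,0,-0.8]],"yaw":[0,0,0,0,0,0,0,0,0,0,0,0],"claw":[0.6,0.6,0.6,0.6,0,0,0,0,0,0,0,0]}'; python3 -c "
from h import *
go(660.5,195.7,100,44.4)"
```

```text
time_s: 2.9
position: [355.4, 308.9, 76.3]
orientation: [[-0.938, -0.347, -0.001], [-0.347, 0.938, -0.001], [0.002, -0.001, -1.0]]
wrist_force: [1.0, 1.2, -0.2]
opening: 14.3
gripper_force: 30.0
t 2.9 pos [355.4 308.9  76.3] yaw -159.7 | turn units -4.01 shift units after turn [-4.63 -9.81 -0.79] j7 1.11
```

```bash
python3 -m jog '{"travel":[[0,0,-0.2],[0,0,-0.2],[0,0,-0.2],[0,0,-0.2],[0,0,0],[-0.4,-0.85,0],[-0.4,-0.85,0],[-0.4,-0.85,0],[-0.4,-0.85,0],[-0.4,-0.85,0],[-0.4,-0.85,0],[-0.4,-0.85,0]],"yaw":[-0.8,-0.8,-0.8,-0.8,-0.8,0,0,0,0,0,0,0],"claw":[0,0,0,0,0,0,0,0,0,0,0,0]}'; python3 -c "
from h import *
go(660.5,195.7,40,44.4)"
```

```text
time_s: 3.9
position: [541.9, 239.8, 100.0]
orientation: [[-0.716, -0.699, 0.0], [-0.699, 0.716, 0.0], [-0.0, -0.0, -1.0]]
wrist_force: [0.3, 1.3, -0.7]
opening: 14.0
gripper_force: 30.0
t 3.9 pos [541.9 239.8 100. ] yaw -135.7 | turn units -0.01 shift units after turn [-1.8  -3.81  2.  ] j7 1.88
```

```bash
python3 -m jog '{"travel":[[-0.36,-0.76,0],[-0.36,-0.76,0],[-0.36,-0.76,0],[-0.36,-0.76,0],[-0.36,-0.76,0],[0,0,0.7],[0,0,0.7],[0,0,0.6],[0,0,0],[0,0,0]],"yaw":[0,0,0,0,0,0,0,0,0,0],"claw":[0,0,0,0,0,0,0,0,0,0]}'; python3 -c "
from h import *
go(660.5,195.7,20,44.4)
cv2.imwrite('pics/w2.png',get_image('wrist')[:,:,::-1])"
```

```text
time_s: 4.73
position: [658.8, 196.3, 39.3]
orientation: [[-0.716, -0.698, -0.001], [-0.698, 0.716, -0.0], [0.001, 0.0, -1.0]]
wrist_force: [0.0, -0.0, -0.1]
opening: 15.4
gripper_force: 30.0
t 4.73 pos [658.8 196.3  39.3] yaw -135.7 | turn units -0.02 shift units after turn [-0.03 -0.06  0.64] j7 2.04
```

View pics/w2.png

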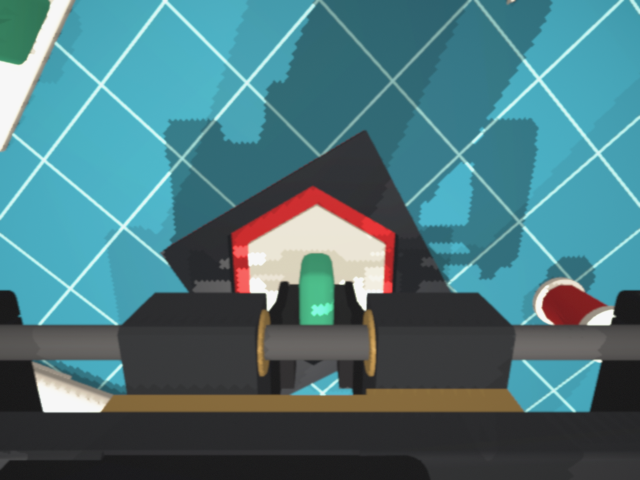

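The plate (250–385, 210–290) hangs inside the red cavity (235–393) with margin all round. Lower, release, rise.

```bash
python3 -m jog '{"travel":[[-0.03,-0.06,0.2],[0,0,0.2],[0,0,0.2],[0,0,0.04],[0,0,0],[0,0,0],[0,0,0],[0,0,0],[0,0,-0.4],[0,0,-0.8],[0,0,-0.9],[0,0,-0.9]],"yaw":[0,0,0,0,0,0,0,0,0,0,0,0],"claw":[0,0,0,0,0,0.5,0.5,0.5,0.5,0.5,0.5,0.5]}'; python3 -c "
from h import *
go(449.2,156.9,100,11.2)"
```

```text
time_s: 5.78
position: [660.5, 195.5, 111.7]
orientation: [[-0.716, -0.698, -0.001], [-0.698, 0.716, -0.001], [0.001, 0.0, -1.0]]
wrist_force: [0.8, 0.9, -0.7]
opening: 42.5
gripper_force: 0.0
t 5.78 pos [660.5 195.5 111.7] yaw -135.7 | turn units 5.52 shift units after turn [7.16 0.11 0.39] j7 2.04
```

```bash
python3 -m jog '{"travel":[[0,0,0],[0,0,0],[0,0,0],[0,0,0],[0,0,0],[0,0,0],[0.95,0.01,0.1],[0.95,0.02,0.1],[0.95,0.02,0.1],[0.95,0.02,0.1],[0.95,0.02,0],[0.95,0.02,0]],"yaw":[0.92,0.92,0.92,0.92,0.92,0.92,0,0,0,0,0,0],"claw":[0.6,0.6,0.6,0.6,0.6,0.6,0.6,0.6,0.6,0.6,0.6,0.6]}'; python3 -m jog '{"travel":[[0.73,0,0],[0.73,0,0],[0,0,0.7],[0,0,0.6],[0,0,0],[0,0,0]],"yaw":[0,0,0,0,0,0],"claw":[0.6,0.6,0.6,0.6,0.6,0.6]}'; python3 -c "
from h import *
go(449.2,156.9,16,11.2)
im=get_image('top');cv2.imwrite('pics/t1.png',im[:,:,::-1])
cv2.imwrite('pics/w3.png',get_image('wrist')[:,:,::-1])
print(fit(im,camera_params('top'),'hexagon',(240,158),0,4))"
```

```text
time_s: 6.78
position: [491.0, 165.4, 98.8]
orientation: [[-0.981, -0.194, -0.0], [-0.194, 0.981, -0.0], [0.0, 0.0, -1.0]]
wrist_force: [0.2, -0.3, 0.2]
opening: 52.4
gripper_force: 0.0
time_s: 7.28
position: [449.2, 157.1, 59.8]
orientation: [[-0.981, -0.194, -0.001], [-0.194, 0.981, -0.001], [0.001, -0.0, -1.0]]
wrist_force: [0.2, 0.5, 0.9]
opening: 52.1
gripper_force: 0.0
t 7.28 pos [449.2 157.1  59.8] yaw -168.8 | turn units -0.0 shift units after turn [ 0.   -0.01  1.46] j7 1.37
(np.float64(662.046208711587), np.float64(198.80174108247047), np.float64(39.91795665328316), np.float64(0.653012787723537))
```

View pics/w3.png

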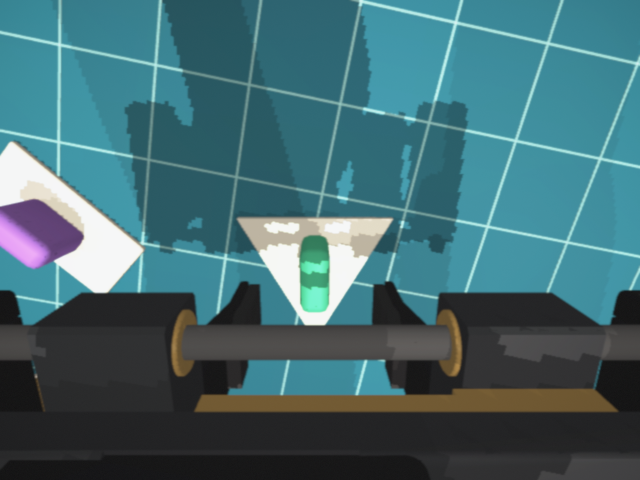

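Hexagon sits about 3 mm from its tray's centre. The triangle's handle at (314,273) is centred between the fingers, and the lilac rectangle is well off to the left. Grip it.

```bash
python3 -m jog '{"travel":[[0,0,0.5],[0,0,0.5],[0,0,0.46],[0,0,0],[0,0,0],[0,0,0],[0,0,0],[0,0,0],[0,0,0],[0,0,-0.6],[0,0,-0.9],[0,0,-0.9]],"yaw":[0,0,0,0,0,0,0,0,0,0,0,0],"claw":[0.6,0.6,0.6,0.6,0,0,0,0,0,0,0,0]}'; python3 -c "
from h import *
go(628,-169.7,110,15.9)"
```

```text
time_s: 8.38
position: [448.9, 157.1, 88.5]
orientation: [[-0.981, -0.194, -0.001], [-0.194, 0.981, -0.001], [0.001, -0.001, -1.0]]
wrist_force: [0.2, 0.9, 0.5]
opening: 6.6
gripper_force: 0.0
t 8.38 pos [448.9 157.1  88.5] yaw -168.8 | turn units -0.79 shift units after turn [ -2.76 -12.11  -0.72] j7 1.36
```

Opening is 6.6 mm with no force, so the grasp slipped or missed. Look.

```bash
python3 -c "
from h import *
s=observe();print(s['opening'],s['gripper_force'],s['time_s'])
a=get_image('wrist');b=get_image('top')[130:330,140:400];s=observe();print(s['opening'],s['gripper_force'])
b=cv2.resize(b,(400,308));a=cv2.resize(a,(400,300));b=b[:300]
cv2.imwrite('pics/w4.png',np.hstack([a,b])[:,:,::-1])"
```

```text
6.609834840259054 0.0 8.3833
2.6337617870662258 0.0
```

View pics/w4.png

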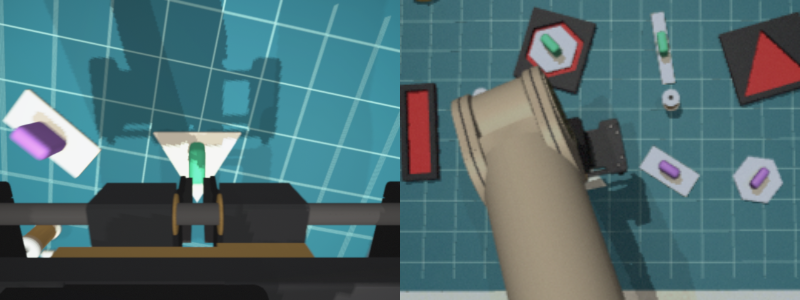

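The triangle seems to have been lifted and then to have slipped out: its plate looks larger than it would on the table. Open and see where it landed.

```bash
python3 -m jog '{"travel":[[0,0,0],[0,0,0],[0,0,-0.3],[0,0,-0.3],[0,0,-0.3],[0,0,0],[0,0,0]],"yaw":[0,0,0,0,0,0,0],"claw":[0.6,0.6,0.6,0.6,0.6,0.6,0.6]}'; python3 -c "
from h import *
s=observe();print(s['position'])
a=get_image('wrist');cv2.imwrite('pics/w5.png',a[:,:,::-1])"
```

```text
time_s: 9.07
position: [450.0, 157.6, 115.5]
orientation: [[-0.981, -0.194, 0.001], [-0.194, 0.981, 0.001], [-0.001, 0.001, -1.0]]
wrist_force: [0.2, 0.1, -0.4]
opening: 41.2
gripper_force: 0.0
[449.95502948 157.64533557 115.47538559]
```

View pics/w5.png

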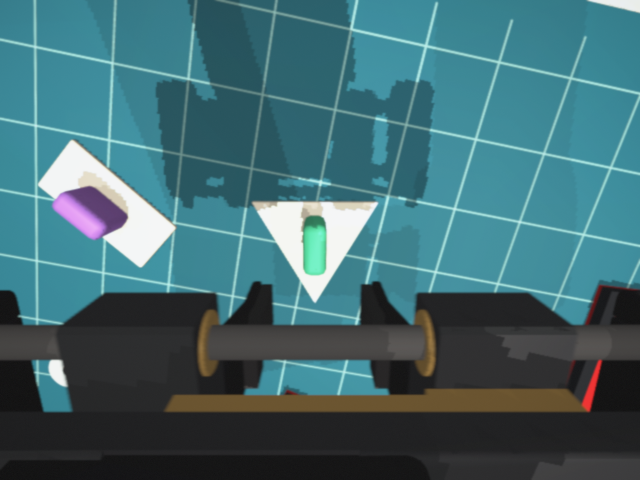

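It landed flat and upright at (315,245). Measure it from this view and regrasp deeper.

```bash
cat >> h.py <<'E'
def wcam(s):
    c=dict(camera_params('wrist'));M=np.eye(4);M[:3,:3]=s['orientation'];M[:3,3]=s['position'];c['view']=np.linalg.inv(M@c['hand_eye']);return c
E
python3 -c "
import h;from h import *
h.S=2
im=cv2.imread('pics/w5.png')[:,:,::-1]
x=fit(im,wcam(observe()),'triangle',(315,232),0,0,180);print(np.round(x,2))
go(x[0],x[1],10,x[2])"
```

```text
[4.4829e+02 1.5680e+02 1.1180e+01 3.5000e-01]
t 9.12 pos [449.6 157.5 115. ] yaw -168.8 | turn units 0.0 shift units after turn [ 0.05 -0.02  3.5 ] j7 1.36
```

```bash
python3 -m jog '{"travel":[[0.05,-0.02,0.6],[0,0,0.6],[0,0,0.6],[0,0,0.6],[0,0,0.6],[0,0,0.5],[0,0,0],[0,0,0]],"yaw":[0,0,0,0,0,0,0,0],"claw":[0.5,0.5,0.5,0.5,0.5,0.5,0.5,0.5]}';python3 -m jog '{"travel":[[0,0,0],[0,0,0],[0,0,0],[0,0,0],[0,0,0],[0,0,0],[0,0,0],[0,0,0]],"yaw":[0,0,0,0,0,0,0,0],"claw":[0,0,0,0,0,0,0,0]}'; python3 -m jog '{"travel":[[0,0,-0.2],[0,0,-0.4],[0,0,-0.4],[0,0,-0.4],[0,0,-0.4],[0,0,-0.4],[0,0,-0.4],[0,0,0]],"yaw":[0,0,0,0,0,0,0,0],"claw":[0,0,0,0,0,0,0,0]}'; python3 -c "
from h import *
go(628,-169.7,110,15.9)"
```

```text
time_s: 9.78
position: [447.5, 156.1, 9.3]
orientation: [[-0.981, -0.194, -0.002], [-0.194, 0.981, -0.001], [0.002, -0.001, -1.0]]
wrist_force: [-0.5, -0.4, 1.6]
opening: 43.4
gripper_force: 0.0
time_s: 10.45
position: [448.4, 156.7, 10.2]
orientation: [[-0.981, -0.194, 0.0], [-0.194, 0.981, 0.0], [-0.0, 0.0, -1.0]]
wrist_force: [-1.7, -0.5, 5.4]
opening: 15.8
gripper_force: 30.0
time_s: 11.12
position: [449.3, 157.0, 90.1]
orientation: [[-0.981, -0.194, 0.003], [-0.194, 0.981, 0.002], [-0.003, 0.001, -1.0]]
wrist_force: [1.5, -0.2, -0.5]
opening: 15.9
gripper_force: 30.0
t 11.12 pos [449.3 157.   90.1] yaw -168.8 | turn units -0.79 shift units after turn [ -2.74 -12.11  -0.66] j7 1.36
```

```bash
python3 -m jog '{"travel":[[0,0,-0.33],[0,0,-0.33],[-0.1,-0.41,0],[-0.19,-0.8,0],[-0.19,-0.8,0],[-0.19,-0.8,0],[-0.19,-0.8,0],[-0.19,-0.8,0],[-0.19,-0.8,0],[-0.19,-0.8,0],[-0.19,-0.8,0],[-0.19,-0.8,0]],"yaw":[-0.4,-0.39,0,0,0,0,0,0,0,0,0,0],"claw":[0,0,0,0,0,0,0,0,0,0,0,0]}'; python3 -c "
from h import *
go(628,-169.7,40,15.9)"
```

```text
time_s: 12.12
position: [563.2, -49.1, 106.9]
orientation: [[-0.962, -0.275, -0.001], [-0.275, 0.962, -0.0], [0.001, 0.0, -1.0]]
wrist_force: [0.7, 0.5, -0.2]
opening: 16.1
gripper_force: 30.0
t 12.12 pos [563.2 -49.1 106.9] yaw -164.1 | turn units 0.01 shift units after turn [-0.98 -4.46  2.23] j7 1.96
```

```bash
python3 -m jog '{"travel":[[-0.19,-0.85,0],[-0.19,-0.85,0],[-0.19,-0.85,0],[-0.19,-0.85,0],[-0.15,-0.65,0],[-0.07,-0.39,0],[0,0,0.6],[0,0,0.7],[0,0,0.7],[0,0,0.3],[0,0,0],[0,0,0]],"yaw":[0,0,0,0,0,0,0,0,0,0,0,0],"claw":[0,0,0,0,0,0,0,0,0,0,0,0]}'; python3 -c "
from h import *
go(628,-169.7,14.5,15.9)
cv2.imwrite('pics/w6.png',get_image('wrist')[:,:,::-1])"
```

```text
time_s: 13.12
position: [627.8, -167.8, 38.7]
orientation: [[-0.962, -0.275, -0.001], [-0.275, 0.962, 0.0], [0.001, 0.0, -1.0]]
wrist_force: [-0.1, -0.1, 0.7]
opening: 15.7
gripper_force: 30.0
t 13.12 pos [ 627.8 -167.8   38.7] yaw -164.1 | turn units 0.01 shift units after turn [ 0.01 -0.06  0.81] j7 2.22
```

View pics/w6.png

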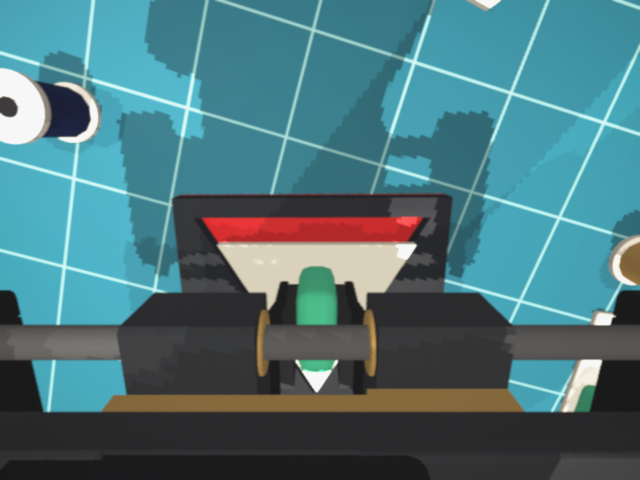

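The triangle is over its cavity: plate edge v≈243, red far edge v≈218, corner at (316,390). Check this against the calibrated projection before lowering.

```bash
python3 -c "
from h import *
s=observe();c=wcam(s);p=s['position'];yt=np.radians(15.9)
print(proj(put(T['triangle'],(p[0],p[1],yt),p[2]-10+5),c).round())
print(proj(put(C['triangle'],(628,-169.7,yt),14),c).round(),proj(put(C['triangle'],(628,-169.7,yt),4),c).round())"
```

```text
[[315. 392.]
 [414. 245.]
 [215. 244.]]
[[312. 391.]
 [430. 216.]
 [193. 216.]] [[312. 381.]
 [425. 212.]
 [199. 212.]]
```

Matches within a few pixels. Lower and release.

```bash
python3 -m jog '{"travel":[[0,-0.06,0.25],[0,0,0.25],[0,0,0.2],[0,0,0.1],[0,0,0],[0,0,0],[0,0,0],[0,0,0],[0,0,-0.4],[0,0,-0.8],[0,0,-0.9],[0,0,-0.9]],"yaw":[0,0,0,0,0,0,0,0,0,0,0,0],"claw":[0,0,0,0,0,0.35,0.35,0.35,0.35,0.35,0.5,0.5]}'; python3 -c "
from h import *
go(665.1,14.5,100,8.7)"
```

```text
time_s: 14.17
position: [628.1, -169.9, 106.4]
orientation: [[-0.962, -0.274, -0.0], [-0.274, 0.962, -0.0], [0.0, 0.0, -1.0]]
wrist_force: [1.0, -0.0, 0.3]
opening: 37.4
gripper_force: 0.0
t 14.17 pos [ 628.1 -169.9  106.4] yaw -164.1 | turn units 1.2 shift units after turn [-2.15  5.89  0.21] j7 2.2
```

```bash
python3 -m jog '{"travel":[[0,0,0.1],[0,0,0.1],[-0.31,0.84,0],[-0.31,0.84,0],[-0.31,0.84,0],[-0.31,0.84,0],[-0.31,0.84,0],[-0.31,0.84,0],[-0.29,0.85,0],[0,0,0.6],[0,0,0.5],[0,0,0]],"yaw":[0.6,0.6,0,0,0,0,0,0,0,0,0,0],"claw":[0.5,0.5,0.5,0.5,0.5,0.5,0.5,0.5,0.5,0.5,0.5,0.5]}'; python3 -m jog '{"travel":[[0,0,0]],"yaw":[0],"claw":[0.5]}'; python3 -c "
import h;from h import *
go(665.1,14.5,10,8.7)
s=observe();a=get_image('wrist');b=get_image('top')
cv2.imwrite('pics/w7.png',np.hstack([cv2.resize(a,(400,300)),cv2.resize(b[100:280,200:440],(400,300))])[:,:,::-1])
print(np.round(fit(b,camera_params('top'),'triangle',(381,172),0,4),2))"
```

```text
time_s: 15.17
position: [663.7, 15.4, 63.5]
orientation: [[-0.988, -0.153, -0.004], [-0.153, 0.988, -0.0], [0.004, 0.0, -1.0]]
wrist_force: [-1.8, 0.0, -0.6]
opening: 43.3
gripper_force: 0.0
time_s: 15.25
position: [665.0, 14.3, 65.9]
orientation: [[-0.988, -0.151, -0.001], [-0.151, 0.988, -0.0], [0.001, -0.0, -1.0]]
wrist_force: [-0.4, 0.3, 0.2]
opening: 43.4
gripper_force: 0.0
t 15.25 pos [665.   14.3  65.9] yaw -171.3 | turn units 0.0 shift units after turn [-0.    0.01  1.86] j7 1.79
[ 6.2889e+02 -1.6885e+02  1.6140e+01  4.9000e-01]
```

View pics/w7.png

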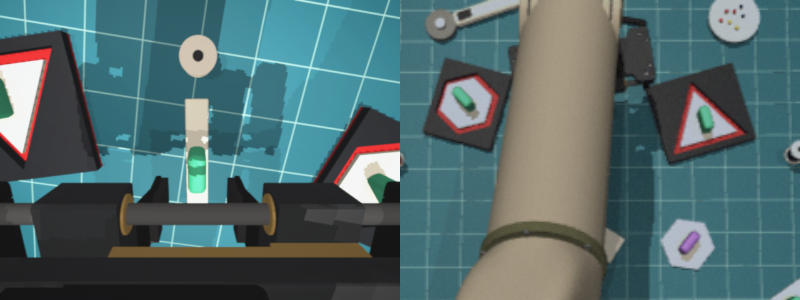

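Triangle and hexagon sit flat within their red borders. The strip's handle (197,168) is centred between the fingers, and the spool is clear of its end. Grip.

```bash
python3 -m jog '{"travel":[[0,0.01,0.5],[0,0,0.5],[0,0,0.5],[0,0,0.36],[0,0,0],[0,0,0],[0,0,0],[0,0,0],[0,0,0],[0,0,0],[0,0,0],[0,0,0]],"yaw":[0,0,0,0,0,0,0,0,0,0,0,0],"claw":[0.5,0.5,0.5,0.5,0.5,0,0,0,0,0,0,0]}'; python3 -m jog '{"travel":[[0,0,-0.2],[0,0,-0.4],[0,0,-0.5],[0,0,-0.5],[0,0,-0.5],[0,0,-0.5],[0,0,-0.4],[0,0,0]],"yaw":[0,0,0,0,0,0,0,0],"claw":[0,0,0,0,0,0,0,0]}'; python3 -c "
from h import *
go(521.9,419.2,100,4.2)"
```

```text
time_s: 16.35
position: [665.6, 15.0, 10.5]
orientation: [[-0.988, -0.152, 0.001], [-0.152, 0.988, 0.0], [-0.001, 0.0, -1.0]]
wrist_force: [-1.2, -0.0, 4.0]
opening: 15.8
gripper_force: 30.0
time_s: 17.02
position: [666.9, 14.8, 103.4]
orientation: [[-0.988, -0.152, 0.005], [-0.152, 0.988, 0.001], [-0.005, -0.0, -1.0]]
wrist_force: [0.2, -0.4, 0.1]
opening: 15.7
gripper_force: 30.0
t 17.02 pos [666.9  14.8 103.4] yaw -171.3 | turn units 0.75 shift units after turn [ 3.83 13.8   0.11] j7 1.78
```

```bash
python3 -m jog '{"travel":[[0,0,0],[0.12,0.4,0],[0.23,0.82,0],[0.23,0.82,0],[0.23,0.82,0],[0.23,0.82,0],[0.23,0.82,0],[0.23,0.82,0],[0.23,0.82,0],[0.23,0.82,0],[0.23,0.82,0],[0.23,0.82,0]],"yaw":[0.75,0,0,0,0,0,0,0,0,0,0,0],"claw":[0,0,0,0,0,0,0,0,0,0,0,0]}'; python3 -c "
from h import *
go(521.9,419.2,40,4.2)"
```

```text
time_s: 18.02
position: [572.2, 268.8, 99.2]
orientation: [[-0.997, -0.077, -0.001], [-0.077, 0.997, -0.0], [0.001, -0.0, -1.0]]
wrist_force: [0.2, 1.3, -0.6]
opening: 15.8
gripper_force: 30.0
t 18.02 pos [572.2 268.8  99.2] yaw -175.6 | turn units 0.03 shift units after turn [1.3  5.12 1.97] j7 1.26
```

```bash
python3 -m jog '{"travel":[[0.2,0.8,0],[0.2,0.8,0],[0.2,0.8,0],[0.2,0.8,0],[0.2,0.8,0],[0.2,0.7,0],[0.1,0.4,0],[0,0,0.6],[0,0,0.7],[0,0,0.65],[0,0,0],[0,0,0]],"yaw":[0.03,0,0,0,0,0,0,0,0,0,0,0],"claw":[0,0,0,0,0,0,0,0,0,0,0,0]}'; python3 -c "
from h import *
go(521.9,419.2,14.5,4.2)
s=observe();c=wcam(s);p=s['position'];yt=np.radians(4.2)
cv2.imwrite('pics/w8.png',get_image('wrist')[:,:,::-1])
print(proj(put(T['strip'],(p[0],p[1],yt),p[2]-5),c).round())
print(proj(put(C['strip'],(521.9,419.2,yt),14),c).round())"
```

```text
time_s: 19.02
position: [523.2, 416.0, 40.4]
orientation: [[-0.997, -0.071, -0.002], [-0.071, 0.997, -0.002], [0.002, -0.002, -1.0]]
wrist_force: [0.1, 0.1, -0.5]
opening: 16.0
gripper_force: 30.0
t 19.02 pos [523.2 416.   40.4] yaw -175.9 | turn units -0.02 shift units after turn [0.04 0.11 0.86] j7 1.03
[[336. 407.]
 [339. 166.]
 [289. 167.]
 [294. 407.]]
[[353. 392.]
 [360. 144.]
 [282. 144.]
 [288. 392.]]
```

View pics/w8.png

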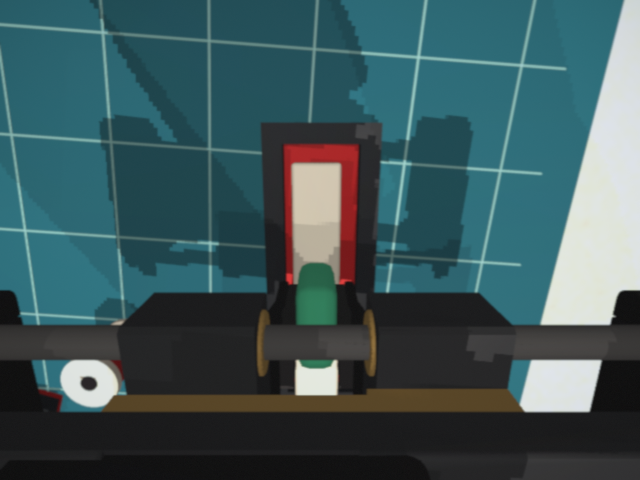

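The strip hangs inside its cavity as predicted (plate 291–341 against red 284–358). Shift slightly, lower, release.

```bash
python3 -m jog '{"travel":[[0.04,0.11,0.2],[0,0,0.25],[0,0,0.25],[0,0,0.12],[0,0,0],[0,0,0],[0,0,0],[0,0,0],[0,0,-0.4],[0,0,-0.8],[0,0,-0.9],[0,0,-0.9]],"yaw":[0,0,0,0,0,0,0,0,0,0,0,0],"claw":[0,0,0,0,0,0.35,0.35,0.35,0.35,0.35,0.5,0.5]}'; python3 -c "
from h import *
go(346.7,-288.6,110,124.8)"
```

```text
time_s: 20.07
position: [522.6, 419.8, 108.9]
orientation: [[-0.998, -0.071, 0.0], [-0.071, 0.998, 0.0], [-0.0, 0.0, -1.0]]
wrist_force: [0.4, 0.2, -0.2]
opening: 37.4
gripper_force: 0.0
t 20.07 pos [522.6 419.8 108.9] yaw -176.0 | turn units 9.87 shift units after turn [-16.04 -18.29  -0.04] j7 1.01
```

```bash
python3 -m jog '{"travel":[[0,0,0],[0,0,0],[0,0,0],[0,0,0],[0,0,0],[0,0,0],[0,0,0],[0,0,0],[0,0,0],[0,0,0],[0,0,0]],"yaw":[0.9,0.9,0.9,0.9,0.9,0.9,0.9,0.9,0.9,0.9,0.87],"claw":[0.5,0.5,0.5,0.5,0.5,0.5,0.5,0.5,0.5,0.5,0.5]}' | head -2; python3 -m jog '{"travel":[[-0.79,-0.55,0],[-0.79,-0.55,0],[-0.79,-0.55,0],[-0.79,-0.55,0],[-0.79,-0.55,0],[-0.79,-0.55,0],[-0.79,-0.55,0],[-0.79,-0.55,0],[-0.79,-0.55,0],[-0.79,-0.55,0],[-0.79,-0.55,0],[-0.79,-0.55,0]],"yaw":[0,0,0,0,0,0,0,0,0,0,0,0],"claw":[0.5,0.5,0.5,0.5,0.5,0.5,0.5,0.5,0.5,0.5,0.5,0.5]}' | head -2;python3 -m jog '{"travel":[[-0.79,-0.55,0],[-0.79,-0.55,0],[-0.79,-0.55,0],[-0.79,-0.55,0],[-0.79,-0.55,0],[-0.79,-0.55,0]],"yaw":[0,0,0,0,0,0],"claw":[0.5,0.5,0.5,0.5,0.5,0.5]}'|head -2;  python3 -c "
from h import *
go(346.7,-288.6,60,124.8)"
```

```text
time_s: 20.98
position: [522.8, 420.2, 108.1]
time_s: 21.98
position: [522.7, 72.2, 108.0]
time_s: 22.48
position: [522.7, -101.2, 108.0]
t 22.48 pos [ 522.7 -101.2  108. ] yaw 124.8 | turn units 0.01 shift units after turn [-1.78 -8.38  1.6 ] j7 0.9
```

```bash
python3 -m jog '{"travel":[[-0.2,-0.93,0],[-0.2,-0.93,0],[-0.2,-0.93,0],[-0.2,-0.93,0],[-0.2,-0.93,0],[-0.2,-0.93,0],[-0.2,-0.93,0],[-0.2,-0.93,0],[-0.18,-0.94,0],[0,0,0.8],[0,0,0.8],[0,0,0]],"yaw":[0,0,0,0,0,0,0,0,0,0,0,0],"claw":[0.5,0.5,0.5,0.5,0.5,0.5,0.5,0.5,0.5,0.5,0.5,0.5]}'|head -2; python3 -m jog '{"travel":[[0,0,0]],"yaw":[0],"claw":[0.5]}'|head -2; python3 -c "
import h;from h import *
go(346.7,-288.6,10,124.8)
s=observe();a=get_image('wrist');b=get_image('top')
cv2.imwrite('pics/w9.png',np.hstack([cv2.resize(a,(400,300)),cv2.resize(b[120:320,130:397],(400,300))])[:,:,::-1])
print(np.round(fit(b,camera_params('top'),'strip',(150,215),0,4),2))"
```

```text
time_s: 23.48
position: [344.9, -286.4, 56.6]
time_s: 23.57
position: [346.0, -287.3, 59.0]
t 23.57 pos [ 346.  -287.3   59. ] yaw 124.8 | turn units -0.0 shift units after turn [-0.05 -0.    1.63] j7 1.36
[520.59 421.42   4.15   0.61]
```

View pics/w9.png

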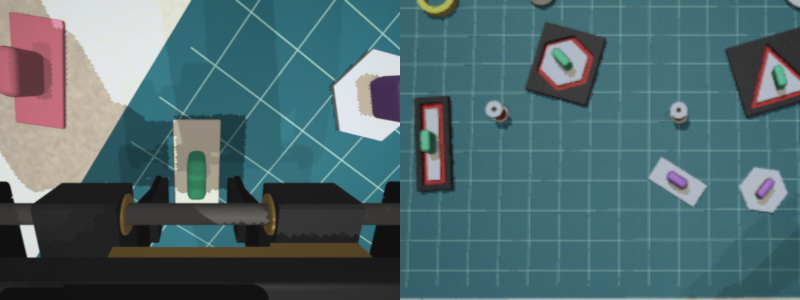

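The strip is in its tray and both lilac templates look untouched. The rectangle's mint handle (196,175) is centred between the fingers. Grip.

```bash
python3 -m jog '{"travel":[[-0.04,0,0.5],[0,0,0.5],[0,0,0.4],[0,0,0.22],[0,0,0],[0,0,0],[0,0,0],[0,0,0],[0,0,0],[0,0,0],[0,0,0],[0,0,0]],"yaw":[0,0,0,0,0,0,0,0,0,0,0,0],"claw":[0.5,0.5,0.5,0.5,0.5,0,0,0,0,0,0,0]}'; python3 -m jog '{"travel":[[0,0,-0.2],[0,0,-0.4],[0,0,-0.5],[0,0,-0.5],[0,0,-0.5],[0,0,-0.5],[0,0,-0.4],[0,0,0]],"yaw":[0,0,0,0,0,0,0,0],"claw":[0,0,0,0,0,0,0,0]}'; python3 -c "
from h import *
go(517.1,-447.5,100,15.9)"
```

```text
time_s: 24.67
position: [347.6, -288.3, 10.4]
orientation: [[-0.571, 0.821, 0.0], [0.821, 0.571, 0.0], [-0.0, 0.001, -1.0]]
wrist_force: [-1.0, 1.9, 6.5]
opening: 15.9
gripper_force: 30.0
time_s: 25.33
position: [348.3, -289.0, 102.1]
orientation: [[-0.571, 0.821, 0.003], [0.821, 0.571, -0.001], [-0.002, 0.002, -1.0]]
wrist_force: [0.7, -0.1, -1.2]
opening: 16.0
gripper_force: 30.0
t 25.33 pos [ 348.3 -289.   102.1] yaw 124.8 | turn units -11.85 shift units after turn [-3.96 -6.62  0.07] j7 1.27
```

Joint 7 would come close to its limit with the short turn, so I turn the other way (+18.15 units).

```bash
python3 -m jog '{"travel":[[0,0,0],[0,0,0],[0,0,0],[0,0,0],[0,0,0],[0,0,0],[0,0,0],[0,0,0],[0,0,0],[0,0,0]],"yaw":[0.9,0.9,0.9,0.9,0.9,0.9,0.9,0.9,0.9,0.9],"claw":[0,0,0,0,0,0,0,0,0,0]}'|head -2; python3 -m jog '{"travel":[[0,0,0],[0,0,0],[0,0,0],[0,0,0],[0,0,0],[0,0,0],[0,0,0],[0,0,0],[0,0,0],[0,0,0]],"yaw":[0.92,0.92,0.92,0.92,0.92,0.92,0.92,0.92,0.92,0.87],"claw":[0,0,0,0,0,0,0,0,0,0]}'|head -2; python3 -m jog '{"travel":[[0.22,0.36,0],[0.44,0.74,0],[0.44,0.74,0],[0.44,0.74,0],[0.44,0.74,0],[0.44,0.74,0],[0.44,0.74,0],[0.44,0.74,0],[0.44,0.74,0],[0.22,0.34,0],[0,0,0],[0,0,0]],"yaw":[0,0,0,0,0,0,0,0,0,0,0,0],"claw":[0,0,0,0,0,0,0,0,0,0,0,0]}'; python3 -c "
from h import *
go(517.1,-447.5,40,15.9)"
```

```text
time_s: 26.17
position: [346.9, -288.1, 99.5]
time_s: 27.0
position: [346.9, -288.1, 99.5]
time_s: 28.0
position: [515.3, -446.8, 98.7]
orientation: [[0.962, 0.274, -0.002], [0.274, -0.962, 0.0], [-0.002, -0.001, -1.0]]
wrist_force: [-0.2, 0.4, -0.6]
opening: 15.5
gripper_force: 30.0
t 28.0 pos [ 515.3 -446.8   98.7] yaw 15.9 | turn units 0.0 shift units after turn [0.05 0.04 1.96] j7 -0.28
```

```bash
python3 -m jog '{"travel":[[0.03,0.03,0.5],[0,0,0.7],[0,0,0.6],[0,0,0.16],[0,0,0],[0,0,0]],"yaw":[0,0,0,0,0,0],"claw":[0,0,0,0,0,0]}'|head -2; python3 -c "
from h import *
go(517.1,-447.5,16,15.9)
s=observe();c=wcam(s);p=s['position'];yt=np.radians(15.9)
cv2.imwrite('pics/w10.png',get_image('wrist')[:,:,::-1])
print(proj(put(T['rectangle'],(p[0],p[1],yt),p[2]-5),c).round())
print(proj(put(C['rectangle'],(517.1,-447.5,yt),14),c).round())"
```

```text
time_s: 28.5
position: [517.0, -447.1, 41.6]
t 28.5 pos [ 517.  -447.1   41.6] yaw 15.9 | turn units 0.01 shift units after turn [-0.    0.02  0.85] j7 -0.25
[[269. 205.]
 [275. 382.]
 [360. 382.]
 [367. 205.]]
[[258. 181.]
 [266. 370.]
 [370. 370.]
 [379. 181.]]
```

View pics/w10.png

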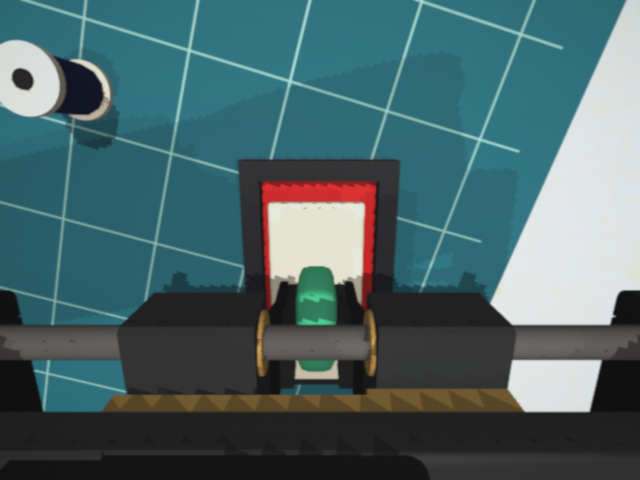

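The rectangle (268–365, top edge v=203) is centred over its red cavity (262–377), as predicted. Lower, release, retreat, and check from the top.

```bash
python3 -m jog '{"travel":[[0,0.02,0.25],[0,0,0.25],[0,0,0.25],[0,0,0.12],[0,0,0],[0,0,0],[0,0,0],[0,0,0],[0,0,-0.4],[0,0,-0.8],[0,0,-0.9],[0,0,-0.9]],"yaw":[0,0,0,0,0,0,0,0,0,0,0,0],"claw":[0,0,0,0,0,0.35,0.35,0.35,0.35,0.35,0.5,0.5]}'; python3 -m jog '{"travel":[[-0.9,0,-0.6],[-0.9,0,-0.6],[-0.9,0,-0.6],[-0.9,0,0],[0,0,0],[0,0,0]],"yaw":[0,0,0,0,0,0],"claw":[0.5,0.5,0.5,0.5,0.5,0.5]}'|head -2
python3 -c "
from h import *
b=get_image('top');cam=camera_params('top')
cv2.imwrite('pics/t2.png',cv2.resize(b[100:320,120:530],(800,429),interpolation=cv2.INTER_CUBIC)[:,:,::-1])
for k,uv in dict(strip=(150,215),hexagon=(240,158),triangle=(381,172),rectangle=(492,214)).items(): print(k,np.round(fit(b,cam,k,uv,0,4),2))"
```

```text
time_s: 29.55
position: [517.1, -447.9, 107.0]
orientation: [[0.962, 0.274, -0.0], [0.274, -0.962, -0.0], [-0.0, -0.0, -1.0]]
wrist_force: [0.6, -0.3, -0.7]
opening: 37.4
gripper_force: 0.0
time_s: 30.05
position: [412.0, -478.5, 160.6]
strip [520.68 421.28   4.33   0.6 ]
hexagon [6.6189e+02 1.9867e+02 4.2760e+01 4.3000e-01]
triangle [ 6.2889e+02 -1.6885e+02  1.6140e+01  4.9000e-01]
rectangle [ 518.21 -447.27   16.53    0.61]
```

View pics/t2.png

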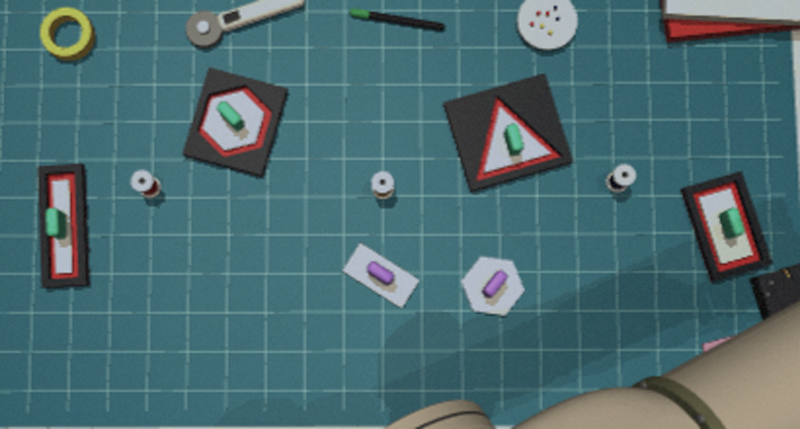

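All four templates lie flat inside their red borders, within about 4 mm of centre, the lilac ones have not moved, and the arm is clear.

```bash
python3 -c "
from cell import *
print(sign_off())"
```

```text
the job is handed in; nothing more can be done
None
```

All four mint-handled templates lie flat in their matching trays, about 3.5 mm or less from centre by the top camera, and the lilac ones look untouched; the triangle slipped out of the gripper once and was regrasped, and the job was handed in at about 30 s (no verdict was returned).

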